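# Seat a taper-shank drill chuck and tap it until the taper locks

### The job

Take the black drill chuck out of the wooden tool block, stand its taper shank in the upright steel socket of the grey tool stand and let go: it will still sit a few millimetres proud. With the soft-faced mallet, not with the gripper, tap it down until its collar is fully down on the socket's end face, then lift the mallet off and give one last tap to be sure the taper has locked. Set the mallet back down on the bench clear of the stand, and leave the other tools as they are.

Things in the scene. Friction and masses are not known exactly. Their poses are not given: they have to be found in the camera images.
- chuck_mid (a point): Loose drill chuck, dark steel, 0.34 kg. This point: on its axis, 34 mm above the underside of its collar; z = up along axis. Above the collar (dia 30, 6 thick) a ring dia 36, then the sleeve dia 39 (19 to 52 mm above the collar's underside, grip it here), nose with flat end dia 29, 62 above. Below: taper shank 62 long, dia 18 at collar, 15.5 near its end, tip dia 11. It stands in a bore of the block, collar on block top.
- rack: Fixed wooden tool block 70 (x) by 212 (y) by 78 high, on a dark base board 88 x 230 x 12; origin at the centre of its underside. Three upright bores dia 22 on its y axis at -72, 0 and +72 mm; each holds one tool, shank down, in any order: the chuck, the dead centre, the countersink. No tool is taller than 62 mm above the block's top.
- socket_mouth (a point): Grey fixed stand (base 124 x 104, pedestal dia 86) with a steel taper socket upright. This point: centre of the socket's end face (dia 40), 100 mm above the bench; z up. Mouth dia 17.5, taper 1:25, bore 66 deep. A chuck let go in it stops with its collar 5 to 9 mm above the face; light taps (or 12 to 20 N steady) drive it down till the collar meets the face, then it stays locked. Ball lever at +x, 61 high.
- mallet_grip (a point): Loose soft-faced mallet, 0.49 kg, standing on one pale face with its wooden handle level. This point: centre of the handle, 56 mm from the head's axis, 42 mm above the bench; grip it firmly here. Handle 22 wide, 26 high, flat-sided, running along the mallet's x axis: -x to the free end (184 mm from head axis), +x to the head; z up.
- mallet_head (a point): Centre of the mallet's head, same axes as mallet_grip: a cylinder dia 42, 84 high, its axis along z, with pale plastic faces top and bottom, so the lower face is 42 mm below this point and below the handle's centre line.
- centre_mid (a point): Bystander in the block: bright steel dead centre with a pointed top, dia 30 collar, 39 mm high above the block. This point is 16 mm above the underside of its collar, z up. Leave it in its bore.
- countersink_mid (a point): Bystander in the block: brass-coloured countersink with a blunt cone top and dark flutes, dia 30 collar, 41 mm high above the block. This point is 18 mm above the underside of its collar, z up. Leave it in its bore.
- drill_case: Bystander: orange flat drill case 96 x 135 x 33 mm, origin at the centre of its underside. Leave it.
- spanner: Bystander: steel spanner 178 x 34 x 10 mm lying at the bench's front edge, origin at the centre of its underside, its length along its x. Leave it.

How it is judged:
By the outcome, as a careful person would: the job done as asked, in the order asked, and still so for the second after the job is handed in, with the robot touching nothing.
It also fails if it takes over 61 s, if anything falls off the work surface, if the arm or the gripper's body presses on something with over 40 N, if the wrist force passes 120 N, or if a joint passes its speed limit or range.

### The arm

A 6-joint arm with a two-finger parallel gripper is mounted at the origin on a cart in front of the work surface, level with it; the furniture and walls round the work are solid. World frame = base frame: x ahead of the robot, y to its left, z up, the work surface at z = 0. Lengths are in m, angles in rad, forces in N, time in s.
With the tool pointing down it reaches from about 0.35 to 0.8 m from the base axis. Payload 7.3 kg.
Tool frame: the origin (TCP) lies at the centre of the arm's flange, where the gripper is bolted on; the fingertips stand 173 mm ahead of it and the grasp point (between the pads) lies 155 mm ahead of it; y points along the fingers, z is the direction in which the jaws open and shut, and the axes are right-handed (so a half turn about y gives the same grasp; the last joint's range is limited). The gripper opens to 85 mm and grips with 20 to 120 N. Pads are 22 mm wide; open, the fingers measure 114 mm over their backs; the gripper's body (76 mm by 85 mm) begins 54 mm behind the grasp point. The pads swing forward as they close: fully open they stand 13 mm farther back than shut.
Start: joints at [-1.367, 0.342, 1.524, -0, 1.275, -0.146], TCP at [0.18, -0.493, 0.405] pointing down, gripper open.
Joint ranges: [-2.53, 2.53], [-0.77, 2.02], [0.04, 2.7], [-1, 4.14], [0.28, 2.66], [-3.11, 3.11]. Speed limits (rad/s): [2.57, 2.57, 3.14, 3.14, 3.14, 3.14].

### API

Orientations are given as a unit quaternion [w, x, y, z].
In Python, from plant import read_state, camera, camera_info, sign_off gives the robot as it stands.
- The arm moves only by the tool arm_command, never from a script. Its argument "plan" is a list of rows, each a list of 4 numbers: the shift along the world's x, y, z in cm, then the turn about the world's z in degrees. A call has 1 to 20 rows; each row is the pose to reach, as a shift and turn from the pose commanded when the call began; what a row does not reach only later rows make up. A row lasts 1/8 s, in which the tool goes at most 62.5 mm and 10.7 degrees, less where a joint would pass 70% of its speed; a pose out of reach is approached as far as the arm can. A call with a gripper value outside its range is refused whole. "claw" is the finger opening in cm, from 0 to 8.54, set as the call begins (left out, the last holds). The fingers move at their own pace and stop on an object; "grip_force" is the grip in N (left out, the last holds). Time passes only in rows, so rows that repeat a pose let the fingers close. It gives the time, the measured TCP pose, the force and the opening at its end, in the units of the state.
- read_state(): the state, without advancing time (a new reading comes with each control period).
- camera(name): name is "scene" or "side" or "wrist"; returns the picture (420x560x3 uint8, blue, green, red); there is no depth.
- camera_info(name): a dict with "fx", "fy", "cx", "cy" (pixels), "world_from_camera" (4x4, takes a point from camera to world coordinates). Camera axes: x right, y down, z forward; pixel columns grow to the right and rows downward; lengths in m; the calibration is good to about 2 mm. A picture is of the moment at which its call begins: read the wrist's pose just before it. camera_info takes no time and is no camera call; for the wrist camera it gives the pose at the moment of the call.
- sign_off(): hands the job in, once; it reports no verdict.
The state is a dict: "clock": time; "joint_positions": joint angles; "qvel": joint speeds; "joint_efforts": joint torques, N m; "tcp_pos": TCP position; "eef_rot": TCP orientation; "ft_force": force on the tool from outside, world axes, zero at the start; "ft_torque": the same for the moment, N m; "finger_gap": finger opening in m.
Only numpy, scipy, OpenCV 4.12 (cv2) and the standard library are available. Lean on these libraries where they do the work, as an engineer would, in place of code of your own. Each camera call takes 0.05 s, during which the arm holds its last target.

## Working session

There is one attempt and no reset: what is moved stays moved. The work goes in short steps, Python scripts to look and compute and a tool call to move; the robot and the scene stay as the last step left them, time stands still between calls to the robot, and variables do not carry over. Pictures are saved under pics/ and viewed, and the job is handed in when it is done.

Besides the shell and the picture viewer there is one more tool, called after ">>>" by a JSON object that holds its "op" and its "data". arm_command: Moves the arm, as the interface text tells. Its arguments: {"type":"object","properties":{"plan":{"type":"array"},"claw":{"type":"number"},"grip_force":{"type":"number"}},"required":["plan"]}

```bash
mkdir -p pics; ls
python3 - <<'E'
from plant import *
import cv2,json
s=read_state();print(s)
for n in("scene","side","wrist"):
    i=camera_info(n);print(n,i)
    cv2.imwrite(f"pics/{n}0.png",camera(n))
E
```

```text
pics
{'clock': 0.0, 'joint_positions': array([-1.36701406e+00,  3.42685322e-01,  1.52502644e+00,  8.23084346e-06,
        1.27540883e+00, -1.46005738e-01]), 'qvel': array([ 0.00105709, -0.00096277,  0.00018569, -0.00113749,  0.00115153,
       -0.00166218]), 'joint_efforts': array([-7.53004260e-04, -4.33672071e+01, -2.46007544e+01, -1.16618726e-04,
        7.91349536e-03,  4.21148104e-05]), 'tcp_pos': array([ 0.17990604, -0.49305724,  0.40404189]), 'eef_rot': array([ 0.12302555, -0.12305119,  0.69685986, -0.69577974]), 'ft_force': array([-0.16902968,  0.58797315,  0.22658203]), 'ft_torque': array([0.02110312, 0.00793606, 0.04524069]), 'finger_gap': 0.0851785898380605}
scene {'fx': 480.4087372900759, 'fy': 480.4087372900759, 'cx': 283.77606733106194, 'cy': 201.6575684905626, 'world_from_camera': array([[ 0.62609242, -0.44886881,  0.63759319, -0.43544582],
       [-0.77965665, -0.37294765,  0.50303634, -0.68008888],
       [ 0.01199156, -0.812051  , -0.58346325,  0.93881554],
       [ 0.        ,  0.        ,  0.        ,  1.        ]])}
side {'fx': 388.2498617216513, 'fy': 388.2498617216513, 'cx': 286.3546605193904, 'cy': 209.100602218776, 'world_from_camera': array([[ 0.99846021, -0.01153964,  0.05425901,  0.40535892],
       [-0.05087958, -0.58021128,  0.81287523, -0.79738722],
       [ 0.0221014 , -0.81438425, -0.57990501,  0.72680132],
       [ 0.        ,  0.        ,  0.        ,  1.        ]])}
wrist {'fx': 347.4504531745882, 'fy': 347.4504531745882, 'cx': 277.3300089728907, 'cy': 205.73147739691598, 'world_from_camera': array([[ 0.34332519, -0.89884172, -0.27241766,  0.24838902],
       [-0.93921605, -0.32887815, -0.09855132, -0.46828667],
       [-0.00101018,  0.28969419, -0.95711873,  0.37324314],
       [ 0.        ,  0.        ,  0.        ,  1.        ]])}
```

View pics/scene0.png

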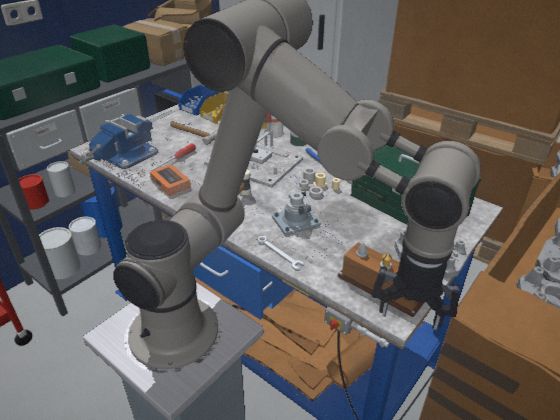

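View pics/side0.png

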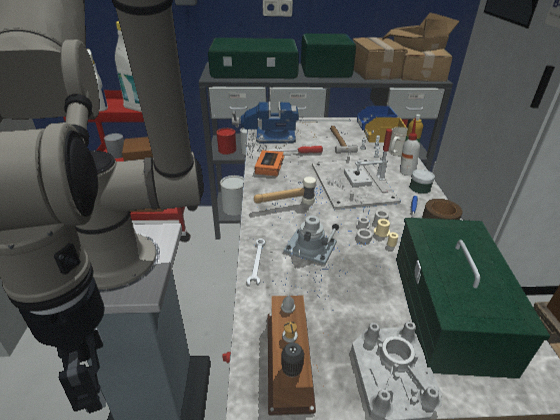

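View pics/wrist0.png

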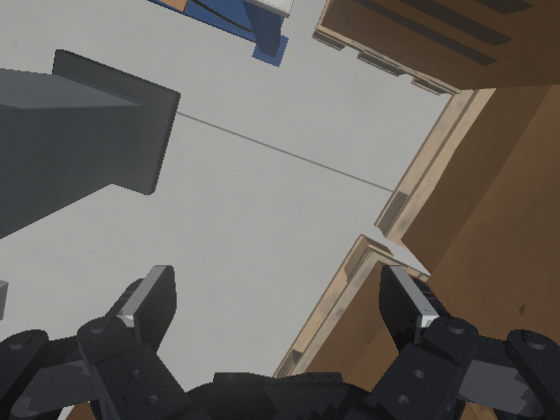

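Run:
```python
import cv2
im=cv2.imread("pics/side0.png")
cv2.imwrite("pics/c1.png",cv2.resize(im[280:420,240:340],None,fx=4,fy=4,interpolation=cv2.INTER_CUBIC))
cv2.imwrite("pics/c2.png",cv2.resize(im[165:295,240:350],None,fx=4.5,fy=4.5,interpolation=cv2.INTER_CUBIC))
im=cv2.imread("pics/scene0.png")
cv2.imwrite("pics/c3.png",cv2.resize(im[150:320,225:430],None,fx=3.5,fy=3.5,interpolation=cv2.INTER_CUBIC))
```

```text
(no output)
```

View pics/c1.png

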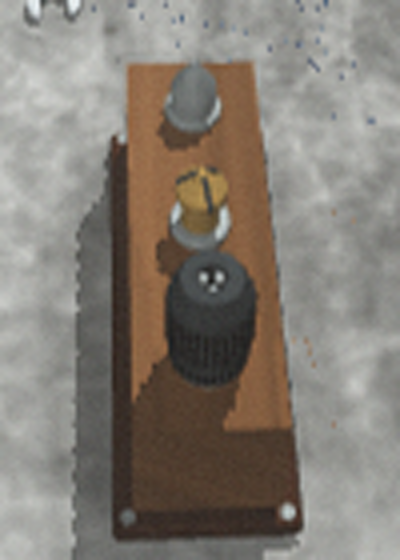

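View pics/c2.png

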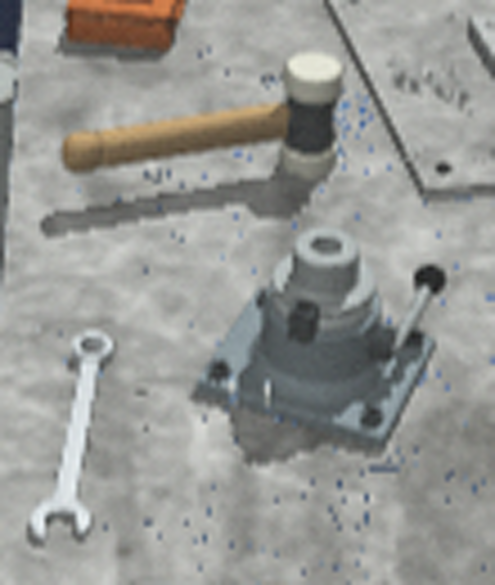

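View pics/c3.png

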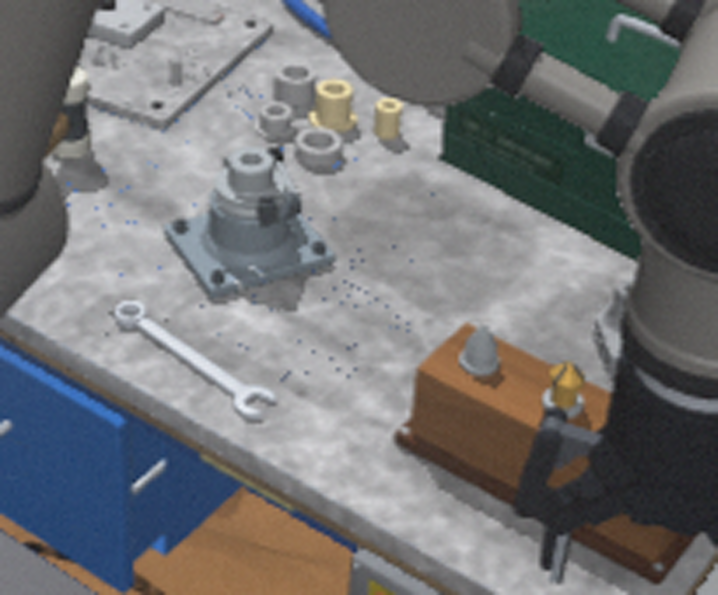

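```bash
cat > h.py <<'E'
import numpy as np
from plant import *
from scipy.spatial.transform import Rotation as R
def ray(i,u,v):
    T=i["world_from_camera"];d=T[:3,:3]@[(u-i["cx"])/i["fx"],(v-i["cy"])/i["fy"],1]
    return T[:3,3],d
def onz(i,u,v,z):
    o,d=ray(i,u,v);return o+d*(z-o[2])/d[2]
def tri(rs):
    A=np.zeros((3,3));b=np.zeros(3)
    for o,d in rs:
        d=d/np.linalg.norm(d);P=np.eye(3)-np.outer(d,d);A+=P;b+=P@o
    x=np.linalg.solve(A,b)
    return x,[np.linalg.norm(np.cross(x-o,d/np.linalg.norm(d))) for o,d in rs]
def proj(i,p):
    T=i["world_from_camera"];c=T[:3,:3].T@(np.array(p)-T[:3,3])
    return np.array([i["fx"]*c[0]/c[2]+i["cx"],i["fy"]*c[1]/c[2]+i["cy"]])
E
python3 - <<'E'
from h import *
np.set_printoptions(precision=4,suppress=True)
s=camera_info("side");c=camera_info("scene")
print("sock",onz(s,312.2,219.4,.1),tri([ray(s,312.2,219.4),ray(c,225+252/3.5,150+159/3.5)]))
for z in(.078,.09):
  print(z,"corners",onz(s,271.75,296.25,z),onz(s,303.75,295.75,z),"chuck",onz(s,293.2,349.5,z+.062),
   "centrecollar",onz(s,240+195/4,280+108/4,z+.006), "csk",onz(s,240+201/4,280+228/4,z+.006))
print("base near",onz(s,240+115/4,280+532/4,0),onz(s,240+300/4,280+532/4,0))
q=tri([ray(s,240+195/4,280+66/4),ray(c,225+482/3.5,150+330/3.5)]);print("centre tip",q)
h=onz(s,309.8,181,.084);e=onz(s,256.7,199,.042);print("head",h,"end",e,h-e)
r=read_state();print(R.from_quat(r["eef_rot"],scalar_first=True).as_matrix(),r["tcp_pos"])
print(camera_info("wrist")["world_from_camera"])
E
```

```text
sock [0.5311 0.0321 0.1   ] (array([0.5311, 0.0315, 0.1008]), [np.float64(0.000256207749942476), np.float64(0.00025620774994252447)])
0.078 corners [ 0.4173 -0.2157  0.078 ] [ 0.4876 -0.2164  0.078 ] chuck [ 0.4508 -0.3931  0.14  ] centrecollar [ 0.4524 -0.2519  0.084 ] csk [ 0.4512 -0.3265  0.084 ]
0.09 corners [ 0.4171 -0.2265  0.09  ] [ 0.4861 -0.2272  0.09  ] chuck [ 0.4499 -0.4014  0.152 ] centrecollar [ 0.4516 -0.2621  0.096 ] csk [ 0.4503 -0.3353  0.096 ]
base near [ 0.4075 -0.4295  0.    ] [ 0.4934 -0.433   0.    ]
centre tip (array([ 0.452 , -0.2471,  0.111 ]), [np.float64(1.2980112635689317e-05), np.float64(1.2980112635534054e-05)])
head [0.5481 0.2563 0.084 ] end [0.3788 0.2191 0.042 ] [0.1693 0.0372 0.042 ]
[[-0.9394 -0.0002  0.3427]
 [-0.3427  0.0012 -0.9394]
 [-0.0002 -1.     -0.0012]] [ 0.1799 -0.4931  0.4042]
[[ 0.3433 -0.8989 -0.2724  0.2484]
 [-0.9392 -0.3288 -0.0988 -0.4683]
 [-0.0008  0.2897 -0.9571  0.3733]
 [ 0.      0.      0.      1.    ]]
```

>>> {"op": "arm_command", "data": {"plan": [[4, 1, 0, 10], [9, 3, 0, 20], [14, 5, 0, 30], [19, 7, 0, 40], [24, 9, 0, 50], [27, 10, 0, 60], [27, 10, 0, 70], [27, 10, 0, 70], [27, 10, 0, 70]], "claw": 8.5}}

```text
clock: 1.27
tcp_pos: [0.4496, -0.3934, 0.4046]
eef_rot: [0.499, -0.499, 0.501, -0.501]
ft_force: [-0.1, 0.3, -0.1]
finger_gap: 0.0848
```

Run:
```python
from h import *
import cv2
r=read_state();print(r["clock"],r["tcp_pos"],R.from_quat(r["eef_rot"],scalar_first=True).as_matrix(),r["qvel"])
i=camera_info("wrist");print(i["world_from_camera"].tolist())
im=camera("wrist");cv2.imwrite("pics/w1.png",im)
im=camera("side");cv2.imwrite("pics/s1.png",im)
for p in([.451,-.393,.14],[.451,-.322,.119],[.452,-.25,.117]):print(proj(i,p))
```

```text
1.275 [ 0.44961316 -0.39340124  0.40457198] [[-3.19933472e-03 -2.18631726e-04  9.99994858e-01]
 [-9.99994848e-01  2.60119953e-04 -3.19927782e-03]
 [-2.59419152e-04 -9.99999942e-01 -2.19462810e-04]] [-0.00464837 -0.00317328 -0.00147216  0.00044423  0.00024994 -0.01119285]
[[0.9999965047506951, -0.0021891323426069436, -0.0014826280644819048, 0.4491030092130853], [-0.00252459608894465, -0.957180441312031, -0.2894809651501997, -0.32019611556407424], [-0.000785430441682989, 0.2894836963790708, -0.9571826224027101, 0.3737179317149578], [0.0, 0.0, 0.0, 1.0]]
[280.54407967 208.60547894]
[280.31858803 103.32379938]
[281.83327242 -12.40634555]
```

View pics/w1.png

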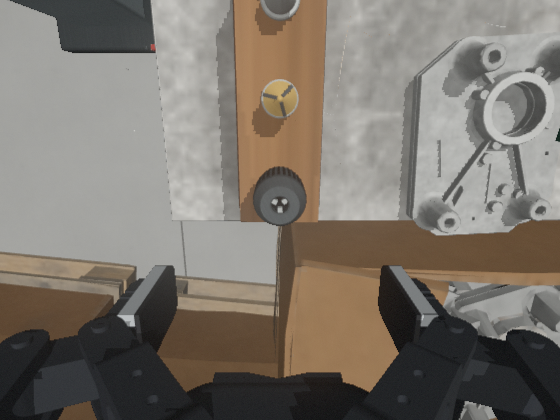

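Run:
```python
import cv2
im=cv2.imread("pics/w1.png")
cv2.imwrite("pics/w1c.png",cv2.resize(im[70:240,220:340],None,fx=4,fy=4,interpolation=cv2.INTER_CUBIC)[:600])
im=cv2.imread("pics/w1.png")
cv2.imwrite("pics/w1d.png",cv2.resize(im[150:240,220:340],None,fx=6,fy=6,interpolation=cv2.INTER_CUBIC))
```

```text
(no output)
```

View pics/w1d.png

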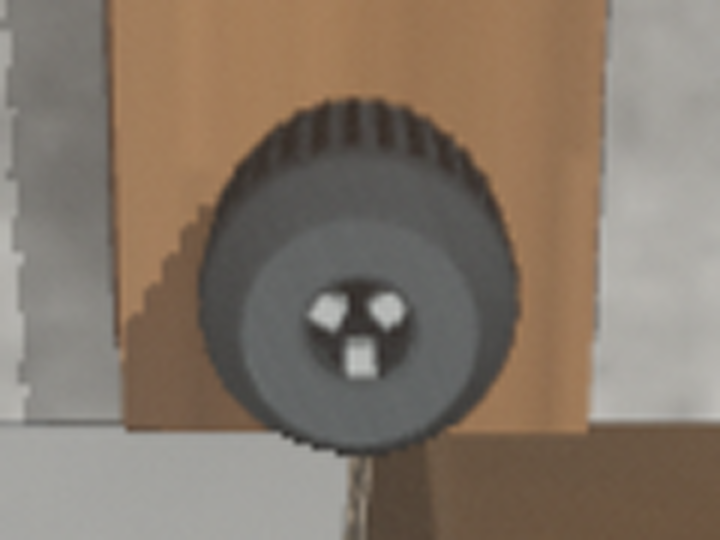

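>>> {"op": "arm_command", "data": {"plan": [[0.1, 0.15, -3, 0], [0.1, 0.15, -7, 0], [0.1, 0.15, -10.5, 0], [0.1, 0.15, -13, 0], [0.1, 0.15, -14, 0], [0.1, 0.15, -14, 0], [0.1, 0.15, -14, 0]]}}

```text
clock: 2.25
tcp_pos: [0.4512, -0.3921, 0.266]
eef_rot: [-0.5, 0.5, -0.499, 0.501]
ft_force: [0.3, 0.2, 0.0]
finger_gap: 0.0851
```

>>> {"op": "arm_command", "data": {"plan": [[0, 0, 0, 0], [0, 0, 0, 0], [0, 0, 0, 0], [0, 0, 0, 0], [0, 0, 0, 0], [0, 0, 0, 0], [0, 0, 0, 0], [0, 0, 0, 0]], "claw": 2.5, "grip_force": 60}}

```text
clock: 3.25
tcp_pos: [0.451, -0.3917, 0.2654]
eef_rot: [-0.5, 0.5, -0.5, 0.5]
ft_force: [-1.8, 1.2, 5.9]
finger_gap: 0.0377
```

>>> {"op": "arm_command", "data": {"plan": [[0, 0, 1, 0], [0, 0, 3, 0], [0, 0, 6, 0], [0, 0, 9, 0], [0, 0, 12, 0], [0, 0, 15, 0], [0, 0, 16, 0], [0, 0, 16, 0]]}}

```text
clock: 4.25
tcp_pos: [0.4509, -0.3916, 0.4245]
eef_rot: [0.5, -0.5, 0.5, -0.5]
ft_force: [0.2, 0.0, -3.8]
finger_gap: 0.038
```

Run:
```python
from h import *
import cv2
r=read_state();print(r["clock"],r["tcp_pos"],r["ft_force"],r["finger_gap"])
i=camera_info("wrist")
im=camera("wrist");cv2.imwrite("pics/w2.png",im)
im=camera("side");cv2.imwrite("pics/s2.png",im[:, :])
```

```text
4.25 [ 0.45090457 -0.39160438  0.42454016] [ 1.68955410e-01  2.80562040e-03 -3.82659477e+00] 0.03802590941653445
```

View pics/w2.png

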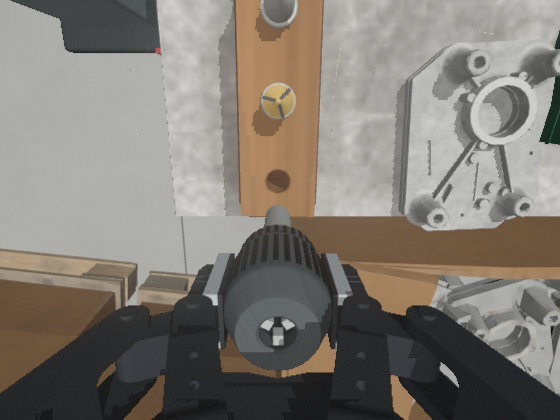

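View pics/s2.png

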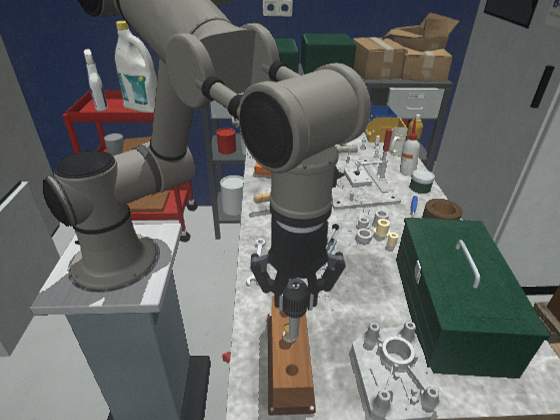

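Run:
```python
from h import *
import cv2
im=cv2.imread("pics/w2.png")
cv2.imwrite("pics/w2c.png",cv2.resize(im[195:375,200:360],None,fx=3.3,fy=3.3,interpolation=cv2.INTER_CUBIC))
i=camera_info("wrist")
# base at lift 158.5mm: chuck collar underside .078 -> .237ish
dz=.4245-.2655
for n,h in(("nose",62),("mid",34),("tip",-62)):
  for y in(-.393,-.3916,-.39):print(n,y,proj(i,[.4509,y,.078+dz+h/1000]))
im=cv2.imread("pics/s2.png")
cv2.imwrite("pics/s2c.png",cv2.resize(im[260:360,240:360],None,fx=6,fy=6,interpolation=cv2.INTER_CUBIC))
```

```text
nose -0.393 [280.58831562 345.54652885]
nose -0.3916 [280.60625065 341.84187378]
nose -0.39 [280.62690856 337.57477993]
mid -0.393 [280.11700325 298.01044338]
mid -0.3916 [280.13005466 294.88959732]
mid -0.39 [280.14506461 291.30042477]
tip -0.393 [279.33650222 219.28990352]
tip -0.3916 [279.34294927 217.28207701]
tip -0.39 [279.35034513 214.97876167]
```

View pics/w2c.png

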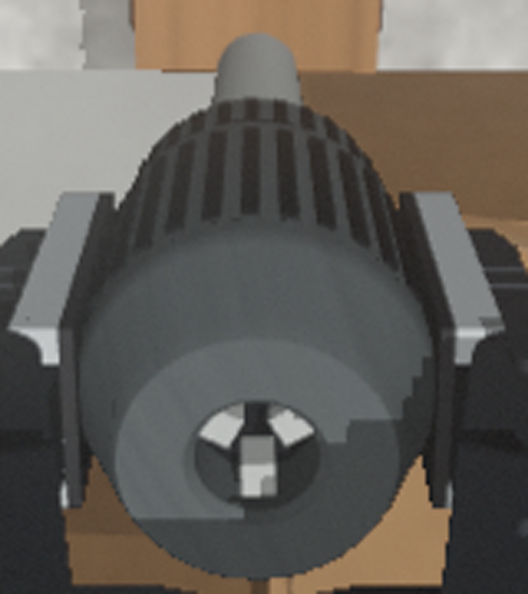

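View pics/s2c.png

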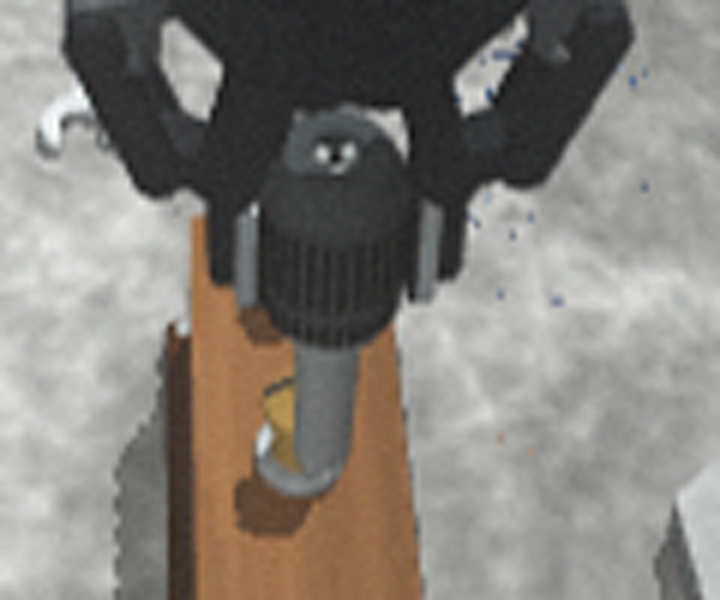

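Run:
```python
from h import *
s=camera_info("side");i=camera_info("wrist")
print(onz(s,296.1,285.3,.299), proj(s,[.4509,-.3916,.299]),proj(s,[.4509,-.3916,.175]))
print(tri([ray(s,296.1,285.3),ray(i,278.2,334)]))
```

```text
[ 0.44995504 -0.39358123  0.299     ] [296.63579921 284.30559165] [293.87130922 336.11934371]
(array([ 0.45019449, -0.39085371,  0.29611144]), [np.float64(6.154895655099317e-05), np.float64(6.154895655109735e-05)])
```

>>> {"op": "arm_command", "data": {"plan": [[0.5, 3, 0, 0], [1.5, 8, 0, 0], [2.5, 13, 0, 0], [3.5, 18, 0, 0], [4.5, 23, 0, 0], [5.5, 28, 0, 0], [6.5, 33, 0, 0], [7.5, 38, 0, 0], [8.1, 41, 0, 0], [8.1, 42.4, -1, 0], [8.1, 42.4, -2, 0], [8.1, 42.4, -3, 0], [8.1, 42.4, -4, 0], [8.1, 42.4, -4, 0]]}}

```text
clock: 6.1
tcp_pos: [0.5318, 0.0315, 0.3837]
eef_rot: [0.499, -0.5, 0.501, -0.5]
ft_force: [-0.3, 0.4, -3.5]
finger_gap: 0.0378
```

Run:
```python
from h import *
import cv2
r=read_state();print(r["clock"],r["tcp_pos"],r["ft_force"],r["finger_gap"])
for n in("wrist","side","scene"):
  im=camera(n);cv2.imwrite(f"pics/{n}3.png",im)
s=cv2.imread("pics/side3.png")[140:290,250:370];c=cv2.imread("pics/scene3.png")[80:240,220:350]
cv2.imwrite("pics/s3c.png",cv2.resize(s,None,fx=4,fy=4,interpolation=2))
cv2.imwrite("pics/c3c.png",cv2.resize(c,None,fx=3.7,fy=3.7,interpolation=2))
w=cv2.imread("pics/wrist3.png");cv2.imwrite("pics/w3c.png",cv2.resize(w[120:350,170:390],None,fx=2.6,fy=2.6,interpolation=2))
print(camera_info("wrist")["world_from_camera"].tolist())
```

```text
6.1 [0.53176091 0.03153769 0.38366559] [-0.28936593  0.3924498  -3.51005318] 0.037815383019892214
[[0.9999995866454408, 0.0007408187327435584, 0.0005271589417749077, 0.5313466445328564], [0.0008618105975272318, -0.9570751185692686, -0.28983870462398803, 0.10513794881243446], [0.0002898127648445215, 0.2898390391290011, -0.9570753614033413, 0.3541999494926859], [0.0, 0.0, 0.0, 1.0]]
```

View pics/s3c.png

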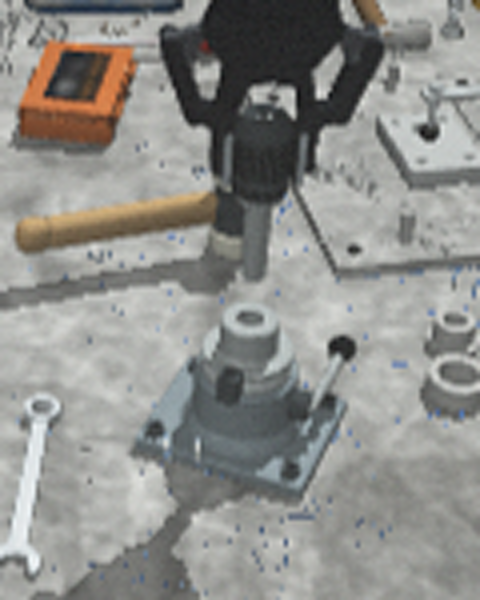

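View pics/c3c.png

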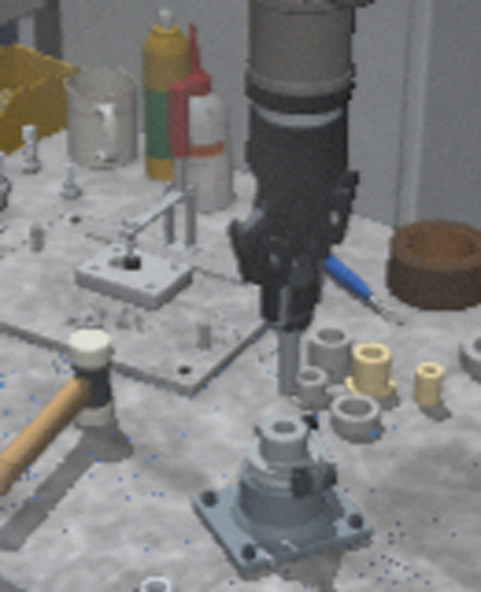

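View pics/w3c.png

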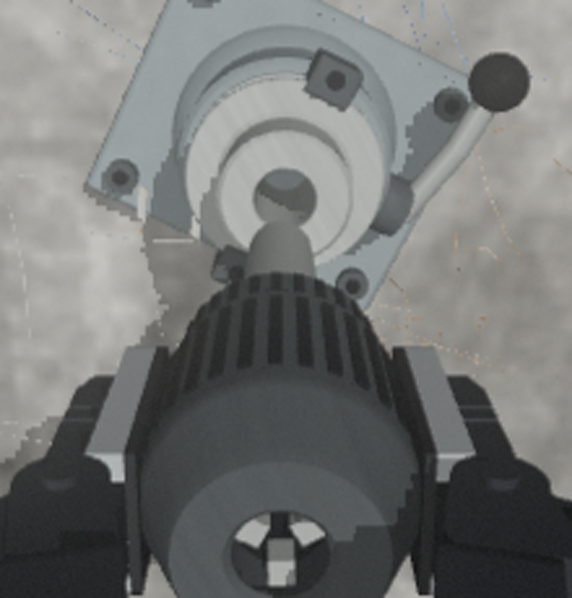

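Run:
```python
from h import *
np.set_printoptions(precision=4,suppress=True)
s=camera_info("side");i=camera_info("wrist");c=camera_info("scene")
print("sock w,s,c",onz(i,279.6,195.4,.1),onz(s,312.5,219.6,.1),onz(c,296.8,195.1,.1))
t=read_state()["tcp_pos"]
zt=.078+t[2]-.2655-.062
for n,cam in(("w",i),("s",s),("c",c)):
  print(n,[proj(cam,[t[0],t[1],z]) for z in (.1,zt,zt+.06,zt+.124)])
print(zt, t)
```

```text
sock w,s,c [0.5332 0.0363 0.1   ] [0.5319 0.0312 0.1   ] [0.5333 0.034  0.1   ]
w [array([278.1135, 200.9288]), array([278.2449, 215.7674]), array([278.5834, 254.0214]), array([279.328 , 338.1536])]
s [array([312.55  , 219.4295]), array([313.3761, 208.6506]), array([314.8471, 189.4547]), array([316.5348, 167.4325])]
c [array([297.073 , 195.5251]), array([297.4061, 185.823 ]), array([297.9902, 168.8139]), array([298.6461, 149.7137])]
0.13557916572105017 [0.5321 0.032  0.3851]
```

>>> {"op": "arm_command", "data": {"plan": [[0.05, 0.1, -1, 0], [0.05, 0.1, -2, 0], [0.05, 0.1, -2.8, 0], [0.05, 0.1, -2.8, 0], [0.05, 0.1, -2.8, 0]]}}

```text
clock: 6.88
tcp_pos: [0.5326, 0.0333, 0.3568]
eef_rot: [0.5, -0.5, 0.5, -0.5]
ft_force: [0.7, -0.2, -2.4]
finger_gap: 0.0377
```

Run:
```python
from h import *
import cv2
r=read_state();print(r["clock"],r["tcp_pos"],r["ft_force"],r["finger_gap"])
for n in("wrist","side","scene"):
  im=camera(n);cv2.imwrite(f"pics/{n}4.png",im)
s=cv2.imread("pics/side4.png")[180:240,285:345];c=cv2.imread("pics/scene4.png")[160:220,270:330]
w=cv2.imread("pics/wrist4.png")[160:240,240:320]
cv2.imwrite("pics/s4c.png",cv2.resize(cv2.hconcat([s,c]),None,fx=6.6,fy=6.6,interpolation=2))
cv2.imwrite("pics/w4c.png",cv2.resize(w,None,fx=7,fy=7,interpolation=2))
```

```text
6.875 [0.53257062 0.03328212 0.3568442 ] [ 0.66237243 -0.19905505 -2.4224116 ] 0.03774565615122232
```

View pics/s4c.png

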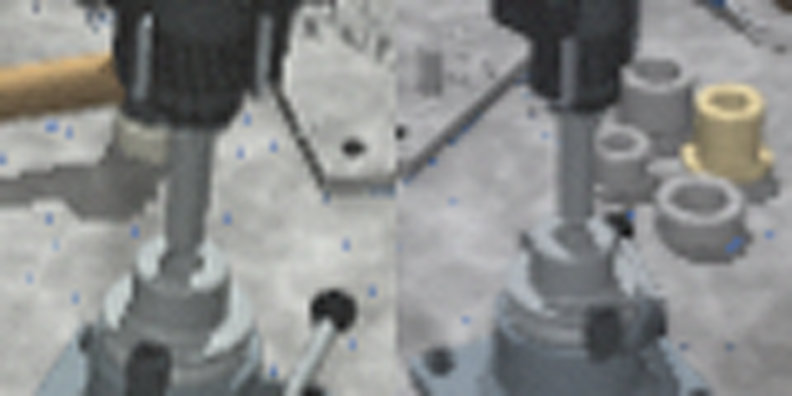

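View pics/w4c.png

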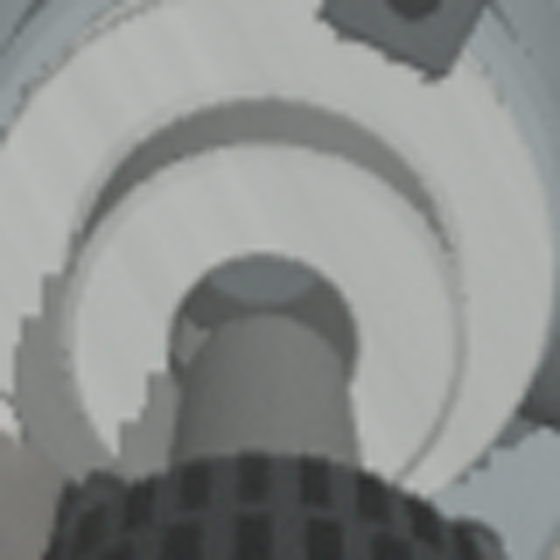

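>>> {"op": "arm_command", "data": {"plan": [[0, 0.15, 0, 0], [0, 0.15, -0.5, 0], [0, 0.15, -1, 0], [0, 0.15, -1.5, 0], [0, 0.15, -1.5, 0]]}}

```text
clock: 7.65
tcp_pos: [0.5323, 0.0348, 0.3411]
eef_rot: [-0.5, 0.5, -0.5, 0.5]
ft_force: [0.2, 0.0, -3.7]
finger_gap: 0.0377
```

Run:
```python
from h import *
import cv2
r=read_state();print(r["clock"],r["tcp_pos"],r["ft_force"],r["finger_gap"])
for n in("wrist","side","scene"):
  im=camera(n);cv2.imwrite(f"pics/{n}5.png",im)
s=cv2.imread("pics/side5.png")[180:240,285:345];c=cv2.imread("pics/scene5.png")[160:220,270:330]
w=cv2.imread("pics/wrist5.png")[160:240,240:320]
cv2.imwrite("pics/s5c.png",cv2.hconcat([cv2.resize(cv2.hconcat([s,c]),None,fx=4,fy=4,interpolation=2),cv2.resize(w,None,fx=3,fy=3,interpolation=2)]))
```

```text
7.65 [0.53232564 0.03478649 0.34108935] [ 0.21301761  0.0055109  -3.73237732] 0.03772816038435802
```

View pics/s5c.png

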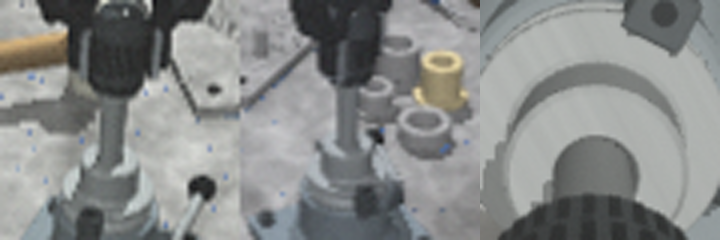

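>>> {"op": "arm_command", "data": {"plan": [[0, 0, -0.7, 0], [0, 0, -1.4, 0], [0, 0, -2.0, 0], [0, 0, -2.0, 0]]}}

```text
clock: 8.3
tcp_pos: [0.5324, 0.0347, 0.321]
eef_rot: [-0.5, 0.5, -0.5, 0.5]
ft_force: [-0.3, -0.1, -2.0]
finger_gap: 0.038
```

>>> {"op": "arm_command", "data": {"plan": [[0, 0, -0.6, 0], [0, 0, -1.2, 0], [0, 0, -1.2, 0]]}}

```text
clock: 8.68
tcp_pos: [0.5324, 0.0347, 0.3092]
eef_rot: [-0.5, 0.5, -0.5, 0.5]
ft_force: [0.8, -0.4, -2.7]
finger_gap: 0.0382
```

>>> {"op": "arm_command", "data": {"plan": [[0, 0, -0.3, 0], [0, 0, -0.6, 0], [0, 0, -0.6, 0]]}}

```text
clock: 9.05
tcp_pos: [0.5325, 0.0347, 0.3035]
eef_rot: [-0.5, 0.5, -0.5, 0.5]
ft_force: [-0.2, -0.6, -3.2]
finger_gap: 0.0378
```

>>> {"op": "arm_command", "data": {"plan": [[0, 0, -0.3, 0], [0, 0, -0.5, 0], [0, 0, -0.5, 0]]}}

```text
clock: 9.43
tcp_pos: [0.5325, 0.0348, 0.2985]
eef_rot: [-0.5, 0.5, -0.5, 0.5]
ft_force: [-0.3, -1.0, -3.2]
finger_gap: 0.0375
```

>>> {"op": "arm_command", "data": {"plan": [[0, 0, -0.1, 0], [0, 0, -0.2, 0], [0, 0, -0.2, 0]]}}

```text
clock: 9.8
tcp_pos: [0.5325, 0.0347, 0.2967]
eef_rot: [-0.5, 0.5, -0.5, 0.5]
ft_force: [0.1, -2.6, -1.1]
finger_gap: 0.0382
```

>>> {"op": "arm_command", "data": {"plan": [[0, 0, 0, 0], [0, 0, 0, 0], [0, 0, 0, 0], [0, 0, 0, 0], [0, 0, 0, 0], [0, 0, 0, 0]], "claw": 8.5}}

```text
clock: 10.55
tcp_pos: [0.5324, 0.0348, 0.2967]
eef_rot: [0.5, -0.5, 0.5, -0.5]
ft_force: [0.5, 0.3, 0.3]
finger_gap: 0.0849
```

Run:
```python
from h import *
import cv2
r=read_state();print(r["clock"],r["tcp_pos"],r["ft_force"],r["finger_gap"])
for n in("wrist","side","scene"):
  im=camera(n);cv2.imwrite(f"pics/{n}6.png",im)
s=cv2.imread("pics/side6.png")[160:250,270:360];c=cv2.imread("pics/scene6.png")[140:230,255:345]
cv2.imwrite("pics/s6c.png",cv2.resize(cv2.hconcat([s,c]),None,fx=4.4,fy=4.4,interpolation=2))
```

```text
10.55 [0.53244024 0.03479497 0.29673511] [0.52984146 0.2763417  0.31786462] 0.08485853843156883
```

View pics/s6c.png

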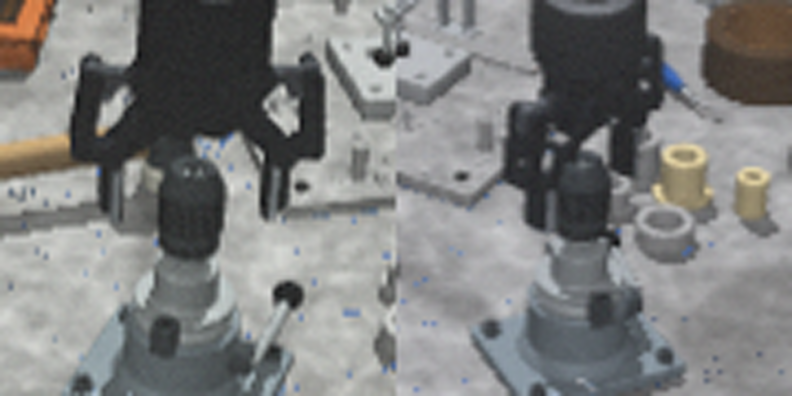

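View pics/wrist6.png

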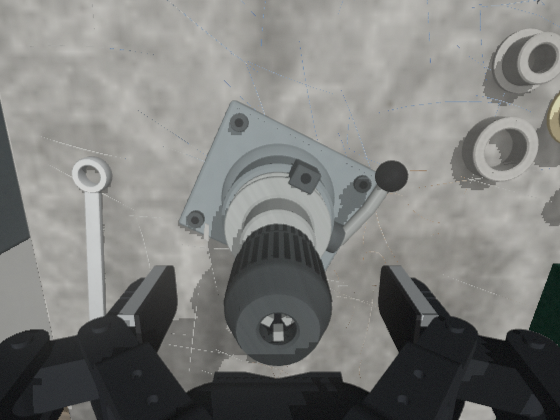

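>>> {"op": "arm_command", "data": {"plan": [[0, 0, 2, 0], [0, 0, 5, 0], [0, 0, 9, 0], [0, 0, 12, -5], [-0.5, 3, 12, -14], [-1, 7, 12, -24], [-2, 12, 12, -34], [-3, 16, 12, -44], [-4, 19, 12, -54], [-4, 21, 12, -64], [-4, 21, 12, -74], [-4, 21, 12, -78], [-4, 21, 12, -78], [-4, 21, 12, -78]]}}

```text
clock: 12.45
tcp_pos: [0.4925, 0.2447, 0.4167]
eef_rot: [-0.075, 0.075, -0.703, 0.703]
ft_force: [0.5, -0.3, -0.3]
finger_gap: 0.085
```

Run:
```python
from h import *
import cv2
r=read_state();print(r["clock"],r["tcp_pos"],r["ft_force"],r["joint_positions"])
for n in("wrist","side","scene"):
  im=camera(n);cv2.imwrite(f"pics/{n}7.png",im)
s=cv2.imread("pics/side7.png")[150:250,230:350]
cv2.imwrite("pics/s7c.png",cv2.resize(s,None,fx=5,fy=5,interpolation=2))
```

```text
12.45 [0.49245404 0.24471913 0.41669391] [ 0.50001153 -0.32899916 -0.31390834] [ 3.21830186e-01  3.79018846e-01  1.43452166e+00 -7.39125954e-05
  1.32816957e+00  1.68124265e+00]
```

View pics/wrist7.png

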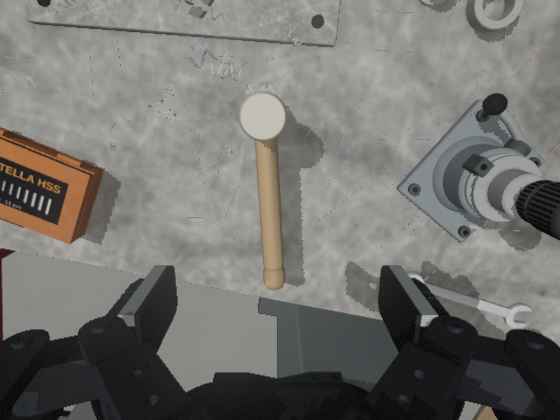

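View pics/s7c.png

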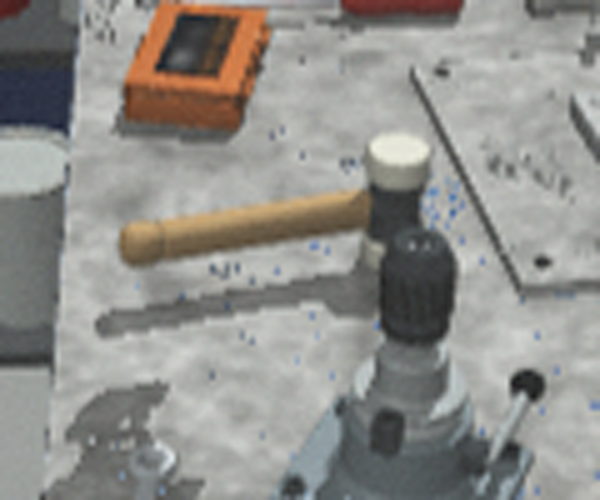

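Run:
```python
from h import *
import cv2
np.set_printoptions(precision=4,suppress=True)
im=cv2.imread("pics/wrist7.png");i=camera_info("wrist");t=read_state()
hsv=cv2.cvtColor(im,cv2.COLOR_BGR2HSV)
m=cv2.inRange(hsv,(8,70,90),(25,255,255));m[:145]=0;m[262:]=0;m[:,:230]=0;m[:,300:]=0
pts=[]
for v in range(150,262,8):
    u=np.where(m[v])[0]
    if len(u)>5: pts.append(((u.min()+u.max())/2,v,u.max()-u.min()))
print(pts)
P=np.array([onz(i,u,v,.055) for u,v,w in pts])
d=np.linalg.svd(P-P.mean(0))[2][0];d*=np.sign(d[0]);print(P.mean(0),d,np.degrees(np.arctan2(d[1],d[0])))
# face
f=cv2.inRange(hsv,(0,0,190),(60,60,255));f[:85]=0;f[145:]=0;f[:,:230]=0;f[:,300:]=0
c,_=cv2.findContours(f,0,2);c=max(c,key=cv2.contourArea);e=cv2.fitEllipse(c);print(e)
h=onz(i,*e[0],.084);print("head",h,"grip w",h-.056*d, "lat off head from handle line",np.cross((h-P.mean(0))[:2],d[:2]))
# side
s=camera_info("side");print("head side",onz(s,230+398/5,150+162/5,.084))
M=R.from_quat(t["eef_rot"],scalar_first=True).as_matrix();print(t["tcp_pos"],M[:,2],np.degrees(np.arctan2(M[1,2],M[0,2])))
```

```text
[(np.float64(265.5), 150, np.int64(19)), (np.float64(266.0), 158, np.int64(20)), (np.float64(266.5), 166, np.int64(19)), (np.float64(267.5), 174, np.int64(19)), (np.float64(267.5), 182, np.int64(19)), (np.float64(268.5), 190, np.int64(19)), (np.float64(268.5), 198, np.int64(19)), (np.float64(269.5), 206, np.int64(19)), (np.float64(269.5), 214, np.int64(19)), (np.float64(270.0), 222, np.int64(18)), (np.float64(270.5), 230, np.int64(19)), (np.float64(271.0), 238, np.int64(18)), (np.float64(271.5), 246, np.int64(19)), (np.float64(272.5), 254, np.int64(19))]
[0.467  0.2472 0.055 ] [0.9652 0.2617 0.    ] 15.170697665331586
((262.17333984375, 116.01335906982422), (41.707977294921875, 43.44686508178711), 163.2093048095703)
head [0.5489 0.2693 0.084 ] grip w [0.4949 0.2547 0.084 ] lat off head from handle line 7.506457388390189e-05
head side [0.5466 0.2478 0.084 ]
[0.4925 0.2447 0.4167] [ 0.2091 -0.9779  0.0001] -77.93264829502323<stdin>:17: DeprecationWarning: Arrays of 2-dimensional vectors are deprecated. Use arrays of 3-dimensional vectors instead. (deprecated in NumPy 2.0)
```

>>> {"op": "arm_command", "data": {"plan": [[0.1, 1, -4, 3], [0.1, 1, -9, 3], [0.1, 1, -14, 3], [0.1, 1, -17, 3], [0.1, 1, -17, 3], [0.1, 1, -17, 3]]}}

```text
clock: 13.35
tcp_pos: [0.494, 0.255, 0.248]
eef_rot: [0.093, -0.092, 0.701, -0.701]
ft_force: [-0.4, 0.3, 0.9]
finger_gap: 0.085
```

Run:
```python
from h import *
import cv2
r=read_state();print(r["clock"],r["tcp_pos"],r["ft_force"],r["joint_positions"])
for n in("wrist","scene"):
  im=camera(n);cv2.imwrite(f"pics/{n}8.png",im)
```

```text
13.35 [0.49401099 0.25498741 0.24803249] [-0.3571515   0.30691087  0.92783652] [ 3.38647552e-01  5.66508383e-01  1.63671303e+00 -9.66929221e-05
  9.36275691e-01  1.64679791e+00]
```

View pics/wrist8.png

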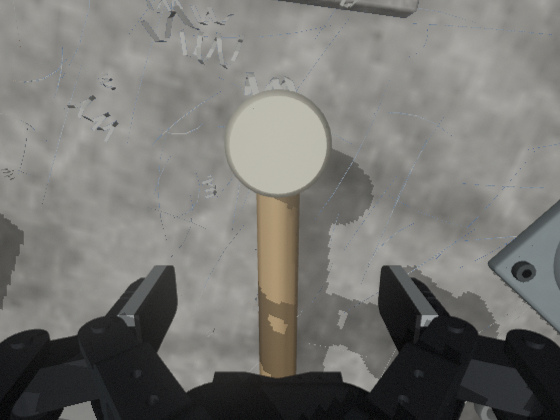

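Run:
```python
from h import *
i=camera_info("wrist");h=onz(i,278,143,.084);t=read_state()["tcp_pos"];print(h,h-t,np.hypot(*(h-t)[:2]))
```

```text
[0.55005427 0.26945817 0.084     ] [ 0.05604097  0.01447216 -0.16450665] 0.05787947999765936
```

>>> {"op": "arm_command", "data": {"plan": [[0, 0, -2, 0], [0, 0, -4, 0], [0, 0, -5.1, 0], [0, 0, -5.1, 0], [0, 0, -5.1, 0]]}}

```text
clock: 14.08
tcp_pos: [0.4938, 0.255, 0.1966]
eef_rot: [0.093, -0.092, 0.701, -0.701]
ft_force: [0.4, 0.1, 0.6]
finger_gap: 0.0849
```

>>> {"op": "arm_command", "data": {"plan": [[0, 0, 0, 0], [0, 0, 0, 0], [0, 0, 0, 0], [0, 0, 0, 0], [0, 0, 0, 0], [0, 0, 0, 0], [0, 0, 0, 0], [0, 0, 0, 0]], "claw": 0.8, "grip_force": 110}}

```text
clock: 15.08
tcp_pos: [0.4934, 0.2548, 0.196]
eef_rot: [-0.093, 0.093, -0.701, 0.701]
ft_force: [-2.0, -0.5, 5.6]
finger_gap: 0.0204
```

>>> {"op": "arm_command", "data": {"plan": [[0, 0, 1, 0], [0, 0, 4, 0], [0, 0, 8, 0], [0, 0, 12, 0], [0, 0, 16, 0], [0, 0, 20, 0], [0, -1, 22, 0], [-0.2, -4, 22, 0], [-0.5, -8, 22, 0], [-0.8, -12, 22, 0], [-1.1, -16, 22, 0], [-1.3, -20, 22, 0], [-1.6, -22.5, 22, 0], [-1.6, -23.5, 22, 0], [-1.6, -23.5, 22, 0], [-1.6, -23.5, 22, 0]]}}

```text
clock: 17.08
tcp_pos: [0.4774, 0.0205, 0.4156]
eef_rot: [0.093, -0.093, 0.701, -0.701]
ft_force: [-0.4, -0.1, -4.8]
finger_gap: 0.0206
```

Run:
```python
from h import *
import cv2
r=read_state();print(r["clock"],r["tcp_pos"],r["ft_force"],r["finger_gap"])
for n in("wrist","side","scene"):
  im=camera(n);cv2.imwrite(f"pics/{n}9.png",im)
s=cv2.imread("pics/side9.png")[100:250,240:360];c=cv2.imread("pics/scene9.png")[80:230,225:345]
cv2.imwrite("pics/s9c.png",cv2.resize(cv2.hconcat([s,c]),None,fx=3.3,fy=3.3,interpolation=2))
```

```text
17.075 [0.47744822 0.02054283 0.41559081] [-0.37141928 -0.07545376 -4.77893445] 0.02063111305565953
```

View pics/s9c.png

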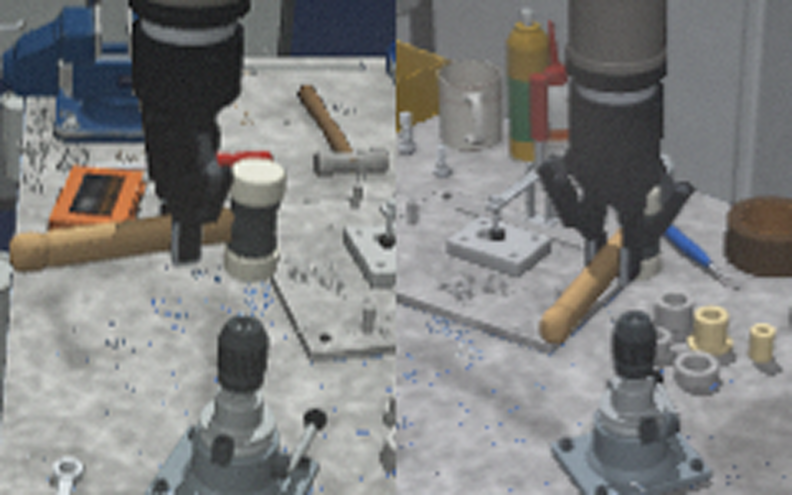

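View pics/wrist9.png

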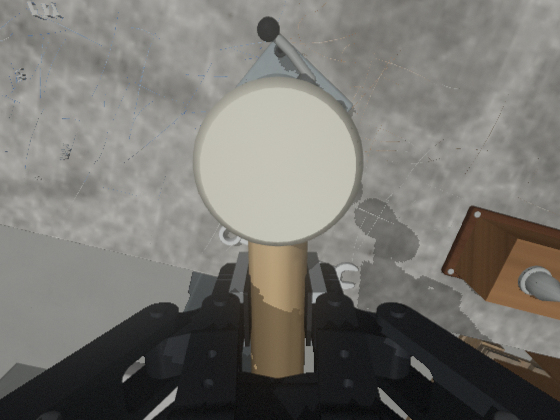

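```bash
python3 - <<'E'
from h import *
s=camera_info("side");c=camera_info("scene");i=camera_info("wrist")
for cam in(s,c):
  print([proj(cam,p) for p in([.5324,.0348,.1],[.5324,.0348,.17],[.5324,.0348,.22],[.5324,.0348,.304])])
print(onz(i,278,162,.304))
E
python3 -c "
import cv2
s=cv2.imread('pics/side9.png')[140:240,270:350];c=cv2.imread('pics/scene9.png')[130:230,260:340]
cv2.imwrite('pics/s9d.png',cv2.resize(cv2.hconcat([s,c]),None,fx=5,fy=5,interpolation=2))"
```

```text
[array([312.55746794, 218.79781214]), array([314.21145199, 197.19354754]), array([315.47699588, 180.66307078]), array([317.78103853, 150.56777032])]
[array([296.40271317, 195.13985563]), array([297.04747111, 175.79327341]), array([297.53110888, 161.28125696]), array([298.39077758, 135.48607078])]
[0.53458469 0.03549702 0.304     ]
```

View pics/s9d.png

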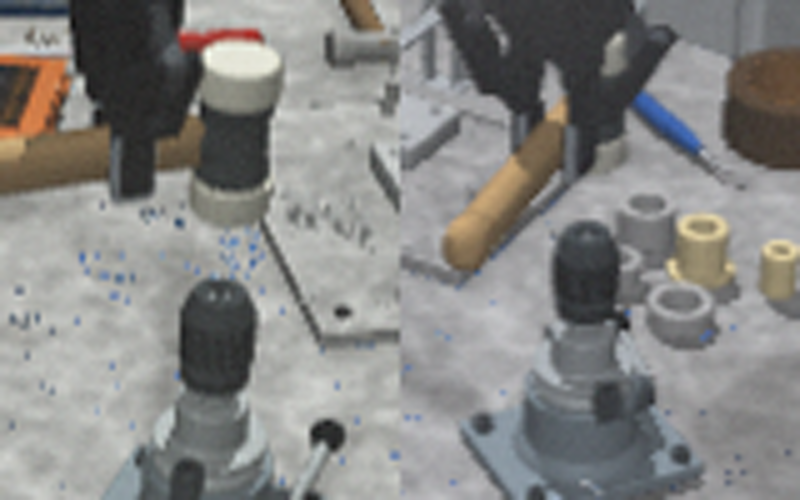

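>>> {"op": "arm_command", "data": {"plan": [[-0.2, 0, -2, 0], [-0.2, 0, -3.5, 0], [-0.2, 0, -4, 0], [-0.2, 0, -4, 0], [-0.2, 0, -4.6, 0], [-0.2, 0, -5.0, 0]]}}

```text
clock: 17.98
tcp_pos: [0.4754, 0.0198, 0.3657]
eef_rot: [-0.093, 0.092, -0.701, 0.701]
ft_force: [-0.4, -0.6, -4.1]
finger_gap: 0.0207
```

>>> {"op": "arm_command", "data": {"plan": [[0, 0, -0.3, 0], [0, 0, -0.3, 0]]}}

```text
clock: 18.23
tcp_pos: [0.4755, 0.0198, 0.3627]
eef_rot: [-0.093, 0.092, -0.701, 0.701]
ft_force: [-0.8, -0.7, -4.6]
finger_gap: 0.0206
```

Run:
```python
from h import *
import cv2
r=read_state();print(r["clock"],r["tcp_pos"],r["ft_force"],r["finger_gap"])
im=camera("side");cv2.imwrite("pics/side10.png",im)
cv2.imwrite("pics/s10c.png",cv2.resize(im[150:250,260:360],None,fx=5,fy=5,interpolation=2))
```

```text
18.225 [0.4754704  0.01979488 0.36270365] [-0.77361389 -0.65383667 -4.59211855] 0.020550948568290938
```

View pics/s10c.png

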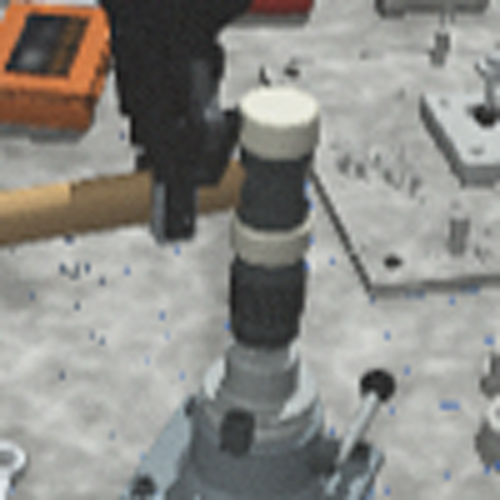

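>>> {"op": "arm_command", "data": {"plan": [[0, 0, -0.2, 0], [0, 0, -0.2, 0]]}}

```text
clock: 18.52
tcp_pos: [0.4755, 0.0198, 0.3612]
eef_rot: [-0.093, 0.092, -0.701, 0.701]
ft_force: [-2.0, -0.6, 2.1]
finger_gap: 0.0208
```

>>> {"op": "arm_command", "data": {"plan": [[0, 0, 0.5, 0], [0, 0, 1, 0], [0, 0, 1, 0], [0, 0, 0.4, 0], [0, 0, -0.3, 0], [0, 0, -0.3, 0]]}}

```text
clock: 19.27
tcp_pos: [0.4755, 0.0198, 0.358]
eef_rot: [-0.093, 0.092, -0.701, 0.701]
ft_force: [-1.0, -1.0, 1.0]
finger_gap: 0.0206
```

>>> {"op": "arm_command", "data": {"plan": [[0, 0, 0.5, 0], [0, 0, 1, 0], [0, 0, 1, 0], [0, 0, 0.4, 0], [0, 0, -0.2, 0], [0, 0, -0.3, 0]]}}

```text
clock: 20.02
tcp_pos: [0.4749, 0.0197, 0.3573]
eef_rot: [-0.093, 0.092, -0.701, 0.701]
ft_force: [-15.6, -1.9, 27.6]
finger_gap: 0.0204
```

>>> {"op": "arm_command", "data": {"plan": [[0, 0, 0.6, 0], [0, 0, 2, 0], [0, 0, 4, 0], [0, 0, 5, 0], [0, 0, 5, 0]]}}

```text
clock: 20.65
tcp_pos: [0.4756, 0.0198, 0.4051]
eef_rot: [-0.093, 0.092, -0.701, 0.701]
ft_force: [-0.2, -0.8, -5.9]
finger_gap: 0.0205
```

Run:
```python
from h import *
import cv2
r=read_state();print(r["clock"],r["tcp_pos"],r["ft_force"],r["finger_gap"])
a=[]
for n,x in(("side",280),("scene",260)):
  im=camera(n);cv2.imwrite(f"pics/{n}11.png",im)
  o=cv2.imread(f"pics/{n}9.png");
  for q in(o,im):a.append(q[160:240,x:x+65])
cv2.imwrite("pics/s11c.png",cv2.resize(cv2.hconcat(a[:2]),None,fx=6,fy=6,interpolation=2))
cv2.imwrite("pics/c11c.png",cv2.resize(cv2.hconcat(a[2:]),None,fx=6,fy=6,interpolation=2))
s=camera_info("side");print(proj(s,[.5324,.0348,.106])-proj(s,[.5324,.0348,.1]))
```

```text
20.65 [0.47557779 0.0197918  0.40512403] [-0.19243619 -0.83620721 -5.86010598] 0.020506357753769203
[ 0.1367271  -1.78592315]
```

View pics/s11c.png

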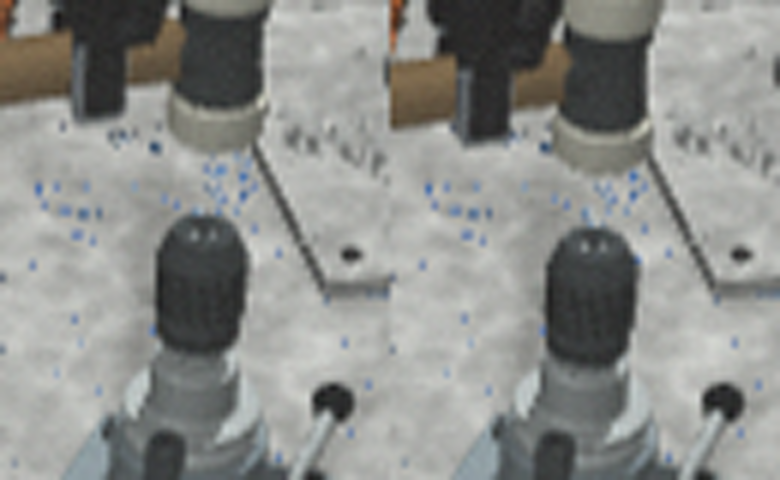

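View pics/c11c.png

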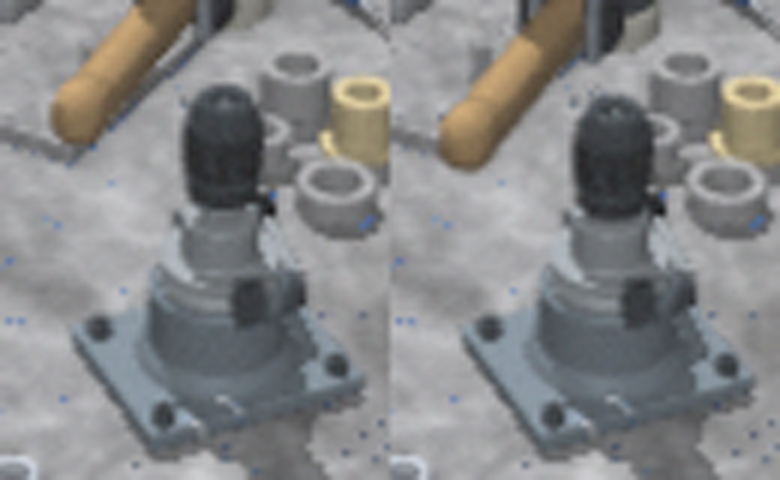

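>>> {"op": "arm_command", "data": {"plan": [[0, 0, -1.5, 0], [0, 0, -3, 0], [0, 0, -3.8, 0], [0, 0, -4.4, 0], [0, 0, -5, 0], [0, 0, -5, 0]]}}

```text
clock: 21.5
tcp_pos: [0.475, 0.0198, 0.3576]
eef_rot: [-0.093, 0.092, -0.701, 0.701]
ft_force: [-10.9, -1.3, 18.0]
finger_gap: 0.0203
```

>>> {"op": "arm_command", "data": {"plan": [[0, 0, 0.8, 0], [0, 0, 2, 0], [0, 0, 3, 0], [0, 0, 3, 0], [0, 0, 3, 0], [0, 0, 2, 0], [0, 0, 1, 0], [0, 0, 0.3, 0], [0, 0, -0.15, 0]]}}

```text
clock: 22.62
tcp_pos: [0.4745, 0.0197, 0.3566]
eef_rot: [-0.093, 0.093, -0.701, 0.701]
ft_force: [-24.5, 0.6, 32.8]
finger_gap: 0.0202
```

>>> {"op": "arm_command", "data": {"plan": [[0, 0, 0.8, 0], [0, 0, 2.5, 0], [0, 0, 5, 0], [0, 0, 7, 0], [0, 0, 7, 0], [0, 0, 7, 0]]}}

```text
clock: 23.38
tcp_pos: [0.4753, 0.0198, 0.422]
eef_rot: [0.092, -0.093, 0.701, -0.701]
ft_force: [-0.1, 0.5, -5.2]
finger_gap: 0.0202
```

Run:
```python
from h import *
import cv2
r=read_state();print(r["clock"],r["tcp_pos"],r["ft_force"],r["finger_gap"])
a=[]
for n,x in(("side",270),("scene",260)):
  im=camera(n);cv2.imwrite(f"pics/{n}12.png",im);a.append(im[130:240,x:x+75])
im=camera("wrist");cv2.imwrite("pics/wrist12.png",im)
cv2.imwrite("pics/s12c.png",cv2.resize(cv2.hconcat(a),None,fx=5,fy=5,interpolation=2))
```

```text
23.375 [0.47526501 0.01983826 0.42197725] [-0.10830055  0.4880358  -5.24929053] 0.020210240677906947
```

View pics/s12c.png

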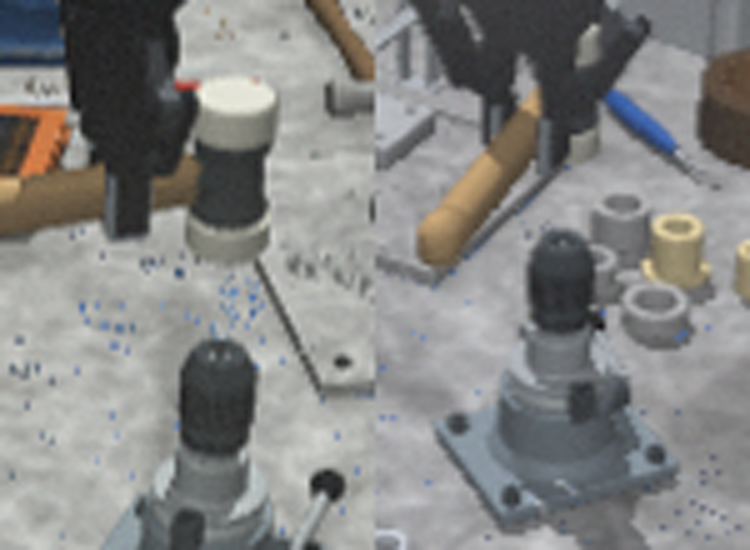

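View pics/wrist12.png

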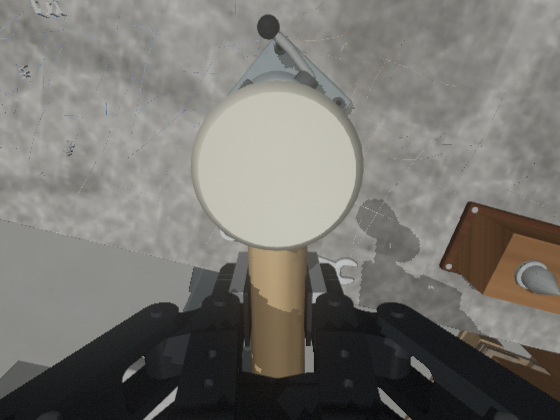

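>>> {"op": "arm_command", "data": {"plan": [[0.2, 3, 0, 0], [0.5, 7, 0, 0], [0.8, 11, 0, 0], [1.2, 15, 0, 0], [1.5, 19, 0, 0], [1.8, 22, 0, 0], [1.8, 23.5, -1, 0], [1.8, 23.5, -4, 0], [1.8, 23.5, -8, 0], [1.8, 23.5, -12, 0], [1.8, 23.5, -16, 0], [1.8, 23.5, -19, 0], [1.8, 23.5, -21, 0], [1.8, 23.5, -21.8, 0], [1.8, 23.5, -22, 0], [1.8, 23.5, -22, 0]]}}

```text
clock: 25.52
tcp_pos: [0.4937, 0.2548, 0.2038]
eef_rot: [0.093, -0.092, 0.701, -0.701]
ft_force: [-0.3, 0.3, -4.1]
finger_gap: 0.0204
```

Run:
```python
from h import *
import cv2
r=read_state();print(r["clock"],r["tcp_pos"],r["ft_force"],r["finger_gap"])
a=[]
for n,x in(("side",230),("scene",190)):
  im=camera(n);cv2.imwrite(f"pics/{n}13.png",im);a.append(im[90:250,x:x+120])
cv2.imwrite("pics/s13c.png",cv2.resize(cv2.hconcat(a),None,fx=3.3,fy=3.3,interpolation=2))
```

```text
25.525 [0.49369312 0.2547511  0.20381675] [-0.29234582  0.32697481 -4.0703571 ] 0.020366455561793544
```

View pics/s13c.png

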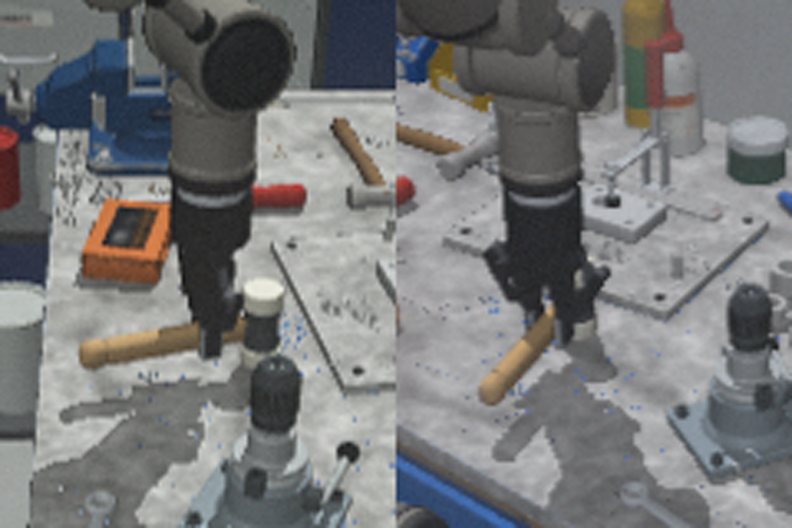

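Lower the last millimetres gently.

>>> {"op": "arm_command", "data": {"plan": [[0, 0, -0.2, 0], [0, 0, -0.4, 0], [0, 0, -0.6, 0], [0, 0, -0.6, 0], [0, 0, -0.6, 0]]}}

```text
clock: 26.25
tcp_pos: [0.4935, 0.2548, 0.1972]
eef_rot: [-0.093, 0.093, -0.701, 0.701]
ft_force: [0.4, -0.6, -4.6]
finger_gap: 0.0203
```

>>> {"op": "arm_command", "data": {"plan": [[0, 0, -0.1, 0], [0, 0, -0.15, 0], [0, 0, -0.15, 0]]}}

```text
clock: 26.62
tcp_pos: [0.4934, 0.2548, 0.1957]
eef_rot: [-0.093, 0.093, -0.701, 0.701]
ft_force: [-0.3, 0.4, -4.6]
finger_gap: 0.0204
```

>>> {"op": "arm_command", "data": {"plan": [[0, 0, -0.1, 0], [0, 0, -0.15, 0], [0, 0, -0.15, 0]]}}

```text
clock: 27.0
tcp_pos: [0.4933, 0.2548, 0.1951]
eef_rot: [-0.093, 0.092, -0.701, 0.701]
ft_force: [-4.5, -1.8, 5.4]
finger_gap: 0.0203
```

>>> {"op": "arm_command", "data": {"plan": [[0, 0, 0, 0], [0, 0, 0, 0], [0, 0, 0, 0], [0, 0, 0, 0], [0, 0, 0, 0], [0, 0, 0, 0]], "claw": 8.5}}

```text
clock: 27.75
tcp_pos: [0.4935, 0.2548, 0.1942]
eef_rot: [-0.093, 0.093, -0.701, 0.701]
ft_force: [0.4, 0.1, -0.6]
finger_gap: 0.0847
```

>>> {"op": "arm_command", "data": {"plan": [[0, 0, 1, 0], [0, 0, 3, 0], [0, 0, 7, 0], [0, 0, 11, 0], [0, 0, 15, 0], [0, 0, 19, 0], [0, 0, 22, 0], [0, -3, 22, 0], [0, -7, 22, 0], [0, -10, 22, 0], [0, -10, 22, 0], [0, -10, 22, 0]]}}

```text
clock: 29.25
tcp_pos: [0.4934, 0.1551, 0.4147]
eef_rot: [0.093, -0.092, 0.701, -0.701]
ft_force: [-0.5, 1.0, -0.4]
finger_gap: 0.0849
```

Run:
```python
from h import *
import cv2
r=read_state();print(r["clock"],r["tcp_pos"],r["ft_force"],r["finger_gap"])
for n in("side","scene","wrist"):
  im=camera(n);cv2.imwrite(f"pics/{n}14.png",im)
im=cv2.imread("pics/side14.png")
cv2.imwrite("pics/s14c.png",cv2.resize(im[130:260,240:370],None,fx=4.5,fy=4.5,interpolation=2))
```

```text
29.25 [0.49335196 0.15511304 0.41473652] [-0.47148787  1.04622648 -0.40778193] 0.08485706521195432
```

View pics/s14c.png

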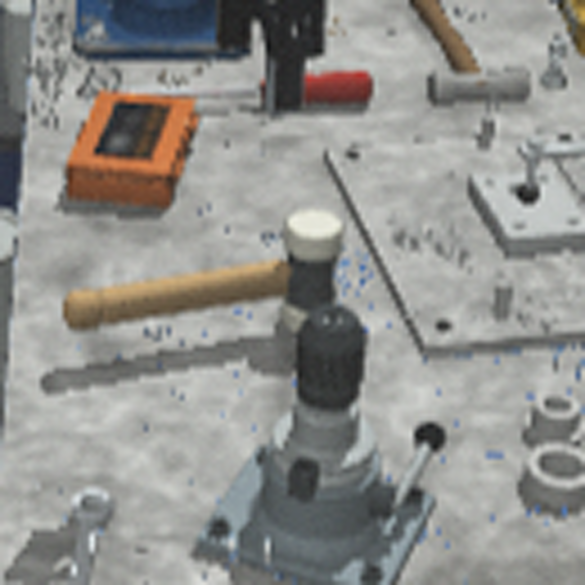

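View pics/wrist14.png

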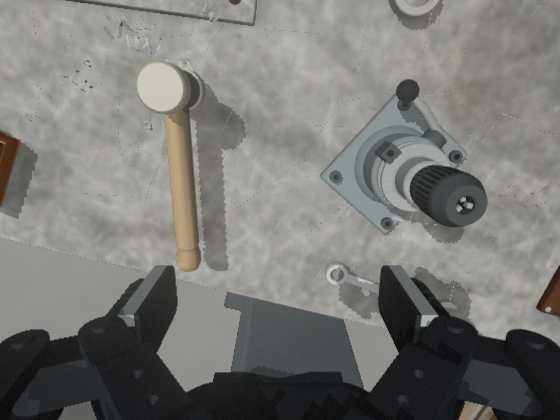

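View pics/side14.png

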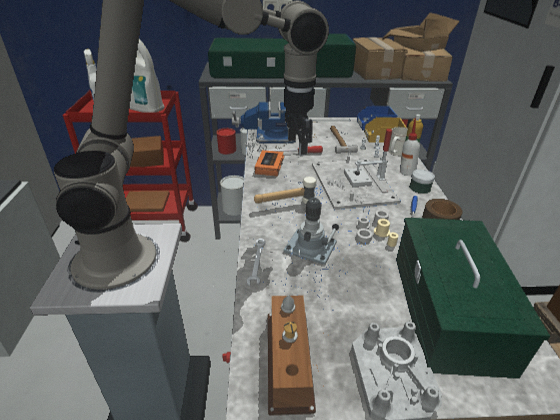

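Run:
```python
import cv2
a=[cv2.imread(f"pics/side{k}.png")[180:240,290:335] for k in(9,12,14)]
cv2.imwrite("pics/cmp.png",cv2.resize(cv2.hconcat(a),None,fx=5.9,fy=8,interpolation=2))
```

```text
(no output)
```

View pics/cmp.png

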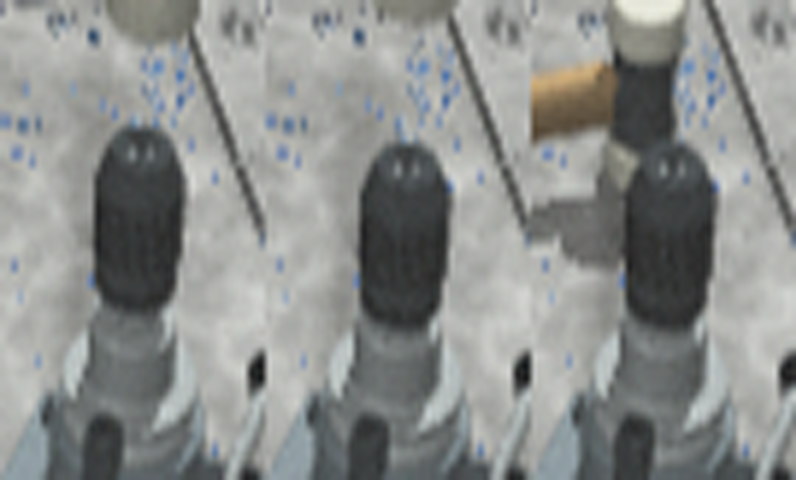

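```bash
python3 -c "
from plant import *
print(read_state()['clock']);print(sign_off())"
```

```text
29.4
the job is handed in; nothing more can be done
None
```

I moved the chuck from the block to the taper socket and let it go. I then tapped it down with the mallet, lifted off for a last tap, and put the mallet back upright at its original spot. I handed the job in at 29.4 s with the gripper open and clear.

**Is the collar down?** I believe so, but no camera showed the collar-to-face gap directly.
- **Drop:** The side and scene pictures show the chuck about 7 mm lower than when I let it go.
- **Stop height:** The mallet's lower face stopped at about 162 mm, which is the height expected with the collar on the face. A second tap stopped at the same height.
- **Load:** It did not sink further under 23–38 N, well above the 12–20 N needed to seat it.

**Disagreements:**
- **First contact:** The mallet first met resistance with its lower face at about 165–167 mm. That implies only 4–5 mm proud, against the 7 mm measured in the pictures.
- **Mallet slip:** The mallet slipped about 1 mm up in the grip during the taps, so the stop height is good to about 1 mm.
- **Last tap:** The last tap left about 25 N sideways on the wrist, so the push was not purely straight down.

The final pictures show the dead centre and countersink in their bores, and the spanner and drill case apparently undisturbed.

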